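# Pack the garment-care tray

## Robot

A 7-joint arm with a two-finger parallel gripper is mounted at the origin on the work surface. World frame = base frame: x ahead of the robot, y to its left, z up, the work surface at z = 0. Lengths are in m, angles in rad, forces in N, time in s.
With the tool pointing down it reaches from about 0.35 to 0.9 m from the base axis. Payload 7.2 kg.
Tool frame: the origin (TCP) lies at the very end of the fingers, on their centre line; the grasp point (between the pads) lies 19 mm behind it; x points along the fingers, z is the direction in which the jaws open and shut, and the axes are right-handed (so a half turn about x gives the same grasp; the last joint's range is limited). The gripper opens to 85 mm and grips with 20 to 120 N. Pads are 22 mm wide; open, the fingers measure 114 mm over their backs; the gripper's body (76 mm by 85 mm) begins 54 mm behind the grasp point. The pads swing forward as they close: fully open they stand 13 mm farther back than shut.
Start: joints at [1.109, 0.411, -0.013, 1.596, 0.006, 1.134, -0.082], TCP at [0.24, -0.577, 0.231] pointing down, gripper open.
Joint ranges: [-2.95, 2.95], [-0.29, 1.99], [-1.47, 1.44], [0.14, 2.54], [-1.03, 4.17], [0.13, 1.85], [-2.86, 2.86]. Speed limits (rad/s): [2.39, 2.39, 3.01, 3.01, 3.14, 3.14, 3.14].

## Interface

Orientations are given as a unit quaternion [x, y, z, w].
In Python, from rig import get_obs, get_image, camera_params, close_job, models gives the robot as it stands. The module is installed in compiled form; this text tells all that it offers.
- The arm moves only by the tool step_arm, never from a script. Its argument "targets" is one flat list of numbers, 6 for each row, row after row: the shift along the world's x, y, z in cm, then the turn, a rotation vector about the world's x, y, z in rad. A call has 1 to 20 rows; each row shifts and turns the pose as measured when the row begins; what a row does not reach is not made up. A row lasts 1/12 s, in which the tool goes at most 41.7 mm and 7.16 degrees, less where a joint would pass 70% of its speed; a pose out of reach is approached as far as the arm can. A call with a gripper value outside its range is refused whole. "jaw" is the opening, from 0 (shut) to 1 (fully open), set as the call begins (left out, the last holds). The fingers move at their own pace and stop on an object; "newtons" is the grip in N (left out, the last holds). Time passes only in rows, so rows that do not move let the fingers close. It gives the time, the measured TCP pose, the force and the opening at its end, in the units of the state.
- get_obs(): the state, without advancing time (a new reading comes with each control period).
- get_image(name): name is "scene" or "top" or "wrist"; returns the picture (384x512x3 uint8, red, green, blue); there is no depth.
- camera_params(name): a dict with "mtx" (3x3 intrinsics, pixels), "xyz" and "rotation" of the camera in the world. Camera axes: x right, y up, looking along -z (the intrinsics and any distortion apply to the point x, -y, -z); pixel columns grow to the right and rows downward; lengths in m; the calibration is good to about 2 mm. The wrist camera is an equidistant fisheye: a pixel r from the principal point sees the ray r / f radians off the axis. A picture is of the moment at which its call begins: read the wrist's pose just before it. camera_params takes no time and is no camera call; for the wrist camera it gives the pose at the moment of the call.
- close_job(): hands the job in, once; it reports no verdict.
Trained networks look in the newest picture that a camera, given by its name, has taken for a name from the list of things; names that differ only in an ending like _2 or _b are one class to them, and where a whole thing is asked for, a point or a joint stands for the part that bears it (a point fixed in the world has none). Each returns a list of dicts, best first, with "score" (0 to 1); they miss things now and then, are a little off and sometimes report something else, mostly with a low value. They report only what shows in the picture. A call takes as long as a camera call. They do not tell look-alikes from the thing itself.
- models.silhouettes(name, camera): "region" (384x512 bool, what is visible of it) and "rect" ([centre column, centre row, width, height] in pixels, round what is visible of it).
The state is a dict: "time": time; "joints": joint angles; "joint_velocities": joint speeds; "tau": joint torques, N m; "ee_pos": TCP position; "tcp_rot": TCP orientation; "wrist_force": force on the tool from outside, world axes, zero at the start; "moment": the same for the moment, N m; "grip_width": finger opening in m.
Only numpy, scipy, OpenCV 4.12 (cv2) and the standard library are available. Lean on these libraries where they do the work, as an engineer would, in place of code of your own. Each camera call takes 0.05 s, during which the arm holds its last target. There are 200 camera calls.

## Task

Pack the garment-care things into the white organiser tray, each lying flat on the mat of its own colour, fully inside its compartment: the purple lint roller on the purple mat, the wooden stain brush (bristles down) on the cork mat, the black binder clip (standing on its spine, as it does now) on the black mat and, only when those three are in and let go, the green glass jar upright on the green mat, set down gently. Leave the amber jar and the grey lint roller where they are.

Things in the scene. Friction and masses are not known exactly. Their poses are not given: they have to be found in the camera images.
- lint_roller: Lint roller, purple plastic handle, lying along x: 128 mm long. White roll, 36 mm diameter, from x = +19 to +66 mm; handle bar 24 mm wide (y), 10 to 30 mm above the table, from x = -62 to +18, with a 28 mm wide foot at its end against rolling. Origin on the underside, below the bar, near the centre of mass: grip across y above it. 90 g. To be packed.
- brush_wood: Stain brush, bristles down: mid-brown wooden block 112 mm (x) x 40 mm (y), 20 to 38 mm above the underside, over cream bristles 100 x 32 mm, rigid. Origin at the centre of the underside. About 90 g. To be packed.
- clip_black: Black steel binder clip standing on its spine: wedge-shaped body 41 mm long (y) with flat ends, 22 mm wide (x) at the spine, narrowing to 7 mm at its top, 26 mm high; two steel wire handles flop out to x = +-25 mm, rigid. Grip it over its two ends, across y. Origin at the centre of the underside. 30 g. To be packed.
- jar_green: Green glass jar with a lid of the same glass, upright: body 50 mm in diameter up to 52 mm, shoulder, lid 42 mm in diameter with a small knob, 77 mm tall in all. Origin at the centre of its underside, z up its axis. About 180 g. To be packed last.
- jar_amber: Amber-brown glass jar with a lid of the same glass, upright: body 50 mm in diameter up to 52 mm, shoulder, lid 42 mm in diameter with a small knob, 77 mm tall in all. Origin at the centre of its underside, z up its axis. About 180 g. Same shape as the green jar; not to be packed.
- roller_grey: Lint roller, grey plastic handle, lying along x: 128 mm long. White roll, 36 mm diameter, from x = +19 to +66 mm; handle bar 24 mm wide (y), 10 to 30 mm above the table, from x = -62 to +18, with a 28 mm wide foot at its end against rolling. Origin on the underside, below the bar, near the centre of mass: grip across y above it. 90 g. Not to be packed.
- liner_purple: Purple mat 154 (x) x 84 x 3 mm, filling the floor of one compartment of the white tray; origin at the centre of its underside, top 3 mm higher (6 mm above the table). The tray is fixed, with 2 x 2 parallel compartments 156 x 86 mm inside; walls 4 mm thick, tops 10 mm above the mats.
- liner_cork: Cork (light brown) mat 154 (x) x 84 x 3 mm, filling the floor of one compartment of the white tray; origin at the centre of its underside, top 3 mm higher (6 mm above the table). The tray is fixed, with 2 x 2 parallel compartments 156 x 86 mm inside; walls 4 mm thick, tops 10 mm above the mats.
- liner_black: Black mat 154 (x) x 84 x 3 mm, filling the floor of one compartment of the white tray; origin at the centre of its underside, top 3 mm higher (6 mm above the table). The tray is fixed, with 2 x 2 parallel compartments 156 x 86 mm inside; walls 4 mm thick, tops 10 mm above the mats.
- liner_green: Green mat 154 (x) x 84 x 3 mm, filling the floor of one compartment of the white tray; origin at the centre of its underside, top 3 mm higher (6 mm above the table). The tray is fixed, with 2 x 2 parallel compartments 156 x 86 mm inside; walls 4 mm thick, tops 10 mm above the mats.
Mind the look-alikes: they are no part of the job. Of the things shaped like the jar_green, the green one is meant. There is more than one size of the liner_green; the job needs the larger.

How it is judged:
By the outcome, as a careful person would: the job done as asked, in the order asked, and still so for the second after the job is handed in, with the robot touching nothing.
It also fails if it takes over 112 s, if anything falls off the work surface, if the arm or the gripper's body presses on something with over 40 N, if the wrist force passes 120 N, or if a joint passes its speed limit or range.

## Working session

There is one attempt and no reset: what is moved stays moved. The work goes in short steps, Python scripts to look and compute and a tool call to move; the robot and the scene stay as the last step left them, time stands still between calls to the robot, and variables do not carry over. Pictures are saved under pics/ and viewed, on a budget of 14 in all, crops included, one or two more only if the job needs it, and the job is handed in when it is done.

Besides the shell and the picture viewer there is one more tool, called as name(argument=value, ...) on one line, values as JSON. step_arm: Moves the arm, as the interface text tells. Its arguments: {"type":"object","properties":{"targets":{"type":"array"},"jaw":{"type":"number"},"newtons":{"type":"number"}},"required":["targets"]}

```bash
mkdir -p pics
python3 - <<'E'
from rig import *
import cv2,numpy as np
o=get_obs();print({k:np.round(v,3).tolist() for k,v in o.items()})
for n in("top","scene"):
    im=get_image(n);cv2.imwrite(f"pics/{n}0.png",cv2.cvtColor(im,cv2.COLOR_RGB2BGR))
    p=camera_params(n);print(n,{k:np.round(v,4).tolist() if not isinstance(v,str) else v for k,v in p.items()})
print(camera_params("wrist"))
E
```

```text
{'time': 0.0, 'joints': [1.109, 0.412, -0.013, 1.597, 0.006, 1.134, -0.082], 'joint_velocities': [0.001, 0.001, -0.001, -0.002, 0.0, -0.0, -0.001], 'tau': [-0.0, -60.063, 0.682, -29.94, 0.014, 0.011, 0.0], 'ee_pos': [0.24, -0.577, 0.23], 'tcp_rot': [0.393, 0.589, -0.392, 0.588], 'wrist_force': [-1.234, -0.248, -0.337], 'moment': [-0.024, -0.029, 0.014], 'grip_width': 0.085}
top {'mtx': [[491.7302, 0.0, 264.2232], [0.0, 491.7302, 186.8108], [0.0, 0.0, 1.0]], 'xyz': [0.3399, -0.0156, 1.447], 'rotation': [-0.0561, 0.0514, 0.7148, -0.6951]}
scene {'mtx': [[369.0094, 0.0, 257.927], [0.0, 369.0094, 187.984], [0.0, 0.0, 1.0]], 'xyz': [0.969, 0.5211, 0.5618], 'rotation': [0.1478, 0.427, 0.8471, 0.2798]}
{'mtx': array([[297.31863964,   0.        , 256.74634481],
       [  0.        , 297.31863964, 192.41443135],
       [  0.        ,   0.        ,   1.        ]]), 'xyz': array([ 0.31628572, -0.54522194,  0.37182288]), 'rotation': array([-0.13638902,  0.09131   , -0.54747066,  0.82057077])}
```

View pics/top0.png

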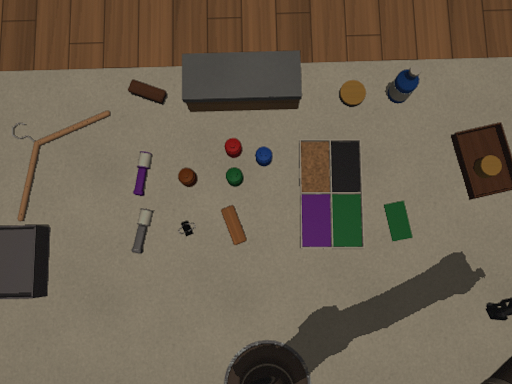

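View pics/scene0.png

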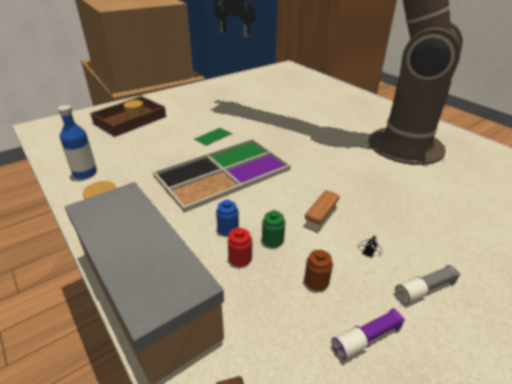

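Top view: purple roller (142,173), grey roller look-alike (142,230), amber jar (187,177), green jar (234,177), red and blue jars (233,147) and (264,156), clip (187,228), and brush (233,225), with a dark brown block look-alike at (147,91). In the tray, cork is (315,166), black (346,166), purple (316,220) and green (347,220). The small green mat at (398,221) is the decoy.

```bash
cat > h.py <<'E'
from rig import *
import cv2,numpy as np
from scipy.spatial.transform import Rotation as R
def ray(cam,uv,p):
    uv=np.atleast_2d(uv).astype(float);K=p["mtx"]
    d=np.c_[(uv[:,0]-K[0,2])/K[0,0],(uv[:,1]-K[1,2])/K[1,1]]
    if cam=="wrist":
        r=np.hypot(*d.T)+1e-12
        v=np.c_[d*(np.sin(r)/r)[:,None],np.cos(r)]
    else: v=np.c_[d,np.ones(len(d))]
    return R.from_quat(p["rotation"]).apply(v*[1,-1,-1])
def world(cam,uv,z,p):
    v=ray(cam,uv,p);return p["xyz"]+v*((z-p["xyz"][2])/v[:,2])[:,None]
def proj(cam,X,p):
    v=R.from_quat(p["rotation"]).inv().apply(np.atleast_2d(X)-p["xyz"])*[1,-1,-1];K=p["mtx"]
    if cam=="wrist":
        t=np.arctan2(np.hypot(v[:,0],v[:,1]),v[:,2]);s=t/np.hypot(v[:,0],v[:,1])
        d=v[:,:2]*s[:,None]
    else: d=v[:,:2]/v[:,2:]
    return d*K[0,0]+K[:2,2]
def rectw(cam,mask,z,p):
    "min-area rectangle of a mask mapped onto height z: centre, sizes, yaw of long side (rad)"
    c=max(cv2.findContours(mask.astype(np.uint8),cv2.RETR_EXTERNAL,cv2.CHAIN_APPROX_NONE)[0],key=len)[:,0]
    w=world(cam,c,z,p)[:,:2].astype(np.float32)
    (cx,cy),s,a=cv2.minAreaRect(w*1000);b=cv2.boxPoints(((cx,cy),s,a))
    e=[b[1]-b[0],b[2]-b[1]];l=max(e,key=np.linalg.norm)
    return np.round([cx,cy],1),np.round(sorted(s),1),round(float(np.arctan2(l[1],l[0])%np.pi),3)
E
python3 - <<'E'
from h import *
im=get_image("top");p=camera_params("top")
for n,z in [("lint_roller",.02),("brush_wood",.038),("clip_black",.013),("jar_green",.05),("liner_purple",.006),("liner_cork",.006),("liner_black",.006),("liner_green",.006)]:
    for d in models.silhouettes(n,"top")[:6]:
        m=d["region"]; print(n,round(d["score"],2),np.round(d["rect"]),*rectw("top",m,z,p),np.median(im[m],0))
E
```

```text
lint_roller 0.64 [235. 176.  19.  19.] [592.8  78.4] [50.2 53. ] 0.757 [24. 68. 33.]
lint_roller 0.63 [142. 174.  17.  44.] [611.5 352.2] [ 35.9 132.5] 2.954 [75. 32. 87.]
brush_wood 0.89 [234. 223.  24.  35.] [448.4  81.7] [ 40.5 111.8] 0.379 [108.  68.  39.]
jar_green 0.86 [233. 145.  19.  21.] [672.6  77.1] [49.5 56.9] 3.126 [111.  23.  21.]
jar_green 0.78 [265. 155.  21.  23.] [646.1 -11. ] [46.5 56.3] 3.113 [26. 50. 95.]
jar_green 0.67 [236. 175.  22.  20.] [588.9  74.9] [53.3 55.9] 0.767 [26. 70. 35.]
liner_purple 0.66 [317. 220.  31.  54.] [ 458.8 -157.2] [ 84.8 152.7] 3.114 [79. 34. 93.]
liner_cork 0.59 [315. 166.  29.  48.] [ 619.9 -162. ] [ 83.7 151.8] 3.112 [106.  76.  49.]
liner_black 0.62 [346. 164.  31.  51.] [ 617.2 -252.2] [ 83.5 158.2] 3.124 [30. 29. 28.]
liner_green 0.58 [349. 223.  32.  55.] [ 457.7 -248.2] [ 83.8 150. ] 3.118 [30. 77. 39.]
```

```bash
cat >> h.py <<'E'
def goto(x,y,z,yaw):
    "print what remains (cm, rad) to TCP x,y,z (mm) with jaw axis at yaw, tool straight down"
    o=get_obs();r=R.from_quat(o["tcp_rot"]);zj=r.as_matrix()[:,2]
    best=None
    for k in (0,1,-1):
        a=yaw+k*np.pi;zz=np.array([np.cos(a),np.sin(a),0]);xx=np.array([0,0,-1.])
        M=np.c_[xx,np.cross(zz,xx),zz];v=(R.from_matrix(M)*r.inv()).as_rotvec()
        if best is None or np.linalg.norm(v)<np.linalg.norm(best): best=v
    print("shift cm",np.round((np.array([x,y,z])/10-o["ee_pos"]*100),2),"turn",np.round(best,3),"jawyaw",round(float(np.arctan2(zj[1],zj[0])),3),"q7",round(o["joints"][6],2),"t",round(o["time"],2))
E
python3 -c "
from h import *
goto(609,352,230,-.188+np.pi/2)
goto(609,352,230,-.188-np.pi/2)"
```

```text
shift cm [36.92 92.92 -0.13] turn [ 0.    -0.    -0.582] jawyaw -1.177 q7 -0.08 t 0.55
shift cm [36.92 92.92 -0.13] turn [ 0.    -0.    -0.582] jawyaw -1.177 q7 -0.08 t 0.55
```

step_arm(targets=[1.5,3.8,0,0,0,-0.03,1.5,3.8,0,0,0,-0.03,1.5,3.8,0,0,0,-0.03,1.5,3.8,0,0,0,-0.03,1.5,3.8,0,0,0,-0.03,1.5,3.8,0,0,0,-0.03,1.5,3.8,0,0,0,-0.03,1.5,3.8,0,0,0,-0.03,1.5,3.8,0,0,0,-0.03,1.5,3.8,0,0,0,-0.03,1.5,3.8,0,0,0,-0.03,1.5,3.8,0,0,0,-0.03,1.5,3.8,0,0,0,-0.03,1.5,3.8,0,0,0,-0.03,1.5,3.8,0,0,0,-0.03,1.5,3.8,0,0,0,-0.03,1.5,3.8,0,0,0,-0.03,1.5,3.8,0,0,0,-0.03,1.5,3.8,0,0,0,-0.03,1.5,3.8,0,0,0,-0.03], jaw=1)

```text
time: 2.22
ee_pos: [0.5345, 0.194, 0.2354]
tcp_rot: [-0.559, -0.428, 0.56, -0.437]
wrist_force: [0.8, -0.1, 0.4]
grip_width: 0.0851
```

```bash
python3 -c "
from h import *
goto(609,352,230,-.188-np.pi/2)"
```

```text
shift cm [ 7.45 15.8  -0.54] turn [0.011 0.007 0.068] jawyaw -1.826 q7 -2.43 t 2.22
```

step_arm(targets=[1.5,3.2,0,0.0,0.0,0.014,1.5,3.2,0,0,0,0.014,1.5,3.2,-0.2,0,0,0.014,1.5,3.2,-0.2,0,0,0.014,1.5,3.0,-0.2,0.01,0.007,0.014,0,0,0,0,0,0])

```text
time: 2.72
ee_pos: [0.6114, 0.3695, 0.2276]
tcp_rot: [0.543, 0.455, -0.542, 0.452]
wrist_force: [-1.1, -0.7, -0.3]
grip_width: 0.0854
```

```bash
cat >> h.py <<'E'
def look(cam,names,fn=None):
    im=get_image(cam);p=camera_params(cam)
    if fn: cv2.imwrite("pics/"+fn,cv2.cvtColor(im,cv2.COLOR_RGB2BGR))
    for n,z in names:
        for d in models.silhouettes(n,cam)[:4]:
            m=d["region"]; print(n,round(d["score"],2),np.round(d["rect"]),*rectw(cam,m,z,p),np.median(im[m],0))
    return im,p
E
python3 -c "
from h import *
goto(609,352,230,-.188-np.pi/2)
look('wrist',[('lint_roller',.02)],'w1.png')"
```

```text
shift cm [-0.24 -1.75  0.24] turn [-0.004 -0.    -0.01 ] jawyaw -1.749 q7 -2.56 t 2.72
lint_roller 0.7 [271. 162.  30. 101.] [607.5 351.6] [ 34.9 130.9] 2.993 [87. 62. 76.]
```

View pics/w1.png

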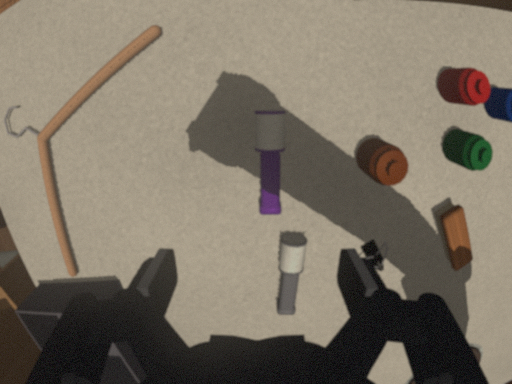

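```bash
python3 -c "
from h import *
im=cv2.cvtColor(cv2.imread('pics/w1.png'),cv2.COLOR_BGR2RGB).astype(int);p=camera_params('wrist')
m=(im[...,2]>im[...,1]+35)&(im[...,0]>im[...,1]+20);m[:,:200]=0;m[:,340:]=0;m[:120]=0;m[225:]=0
ys,xs=np.nonzero(m)
c=[(xs[ys==y].mean(),y,np.ptp(xs[ys==y])) for y in range(145,215,4) if (ys==y).any()]
w=world('wrist',np.array(c)[:,:2],.027,p)
for a,b in zip(c,w): print(np.round(a,1),np.round(b*1000,1)[:2])
vx,vy,x0,y0=cv2.fitLine(w[2:-2,:2].astype(np.float32),cv2.DIST_L2,0,.01,.01).ravel();print('yaw',np.arctan2(vy,vx),x0,y0)
"
```

```text
[262. 189.   0.] [580.4 363.8]
[266.5 193.    9. ] [574.4 359.3]
[269.5 197.   15. ] [568.6 356.5]
[270. 201.  16.] [563.4 356.8]
[270. 205.  16.] [558.1 357.6]
[270. 209.  18.] [552.9 358.5]
[270. 213.  14.] [547.5 359.4]
yaw -0.10779728 0.5633733 0.35698068
```

step_arm(targets=[-0.1,-1.0,-2,0,0,0.012,-0.1,-0.9,-3.5,0,0,0,0,0,-3.5,0,0,0,0,0,-3.5,0,0,0,0,0,-3.5,0,0,0,0,0,-2,0,0,0,0,0,0,0,0,0,0,0,0,0,0,0])

```text
time: 3.48
ee_pos: [0.6109, 0.3322, 0.0494]
tcp_rot: [0.546, 0.45, -0.54, 0.456]
wrist_force: [0.2, 0.9, 1.2]
grip_width: 0.0855
```

```bash
python3 -c "
from h import *
goto(609,350,6,-.165-np.pi/2)
look('wrist',[('lint_roller',.02)],'w2.png')"
```

```text
shift cm [-0.19  1.78 -4.34] turn [0.002 0.012 0.015] jawyaw -1.751 q7 -2.6 t 3.48
lint_roller 0.88 [220. 227.  62. 184.] [607.6 355.5] [ 36.2 136.5] 2.955 [99. 83. 87.]
```

View pics/w2.png

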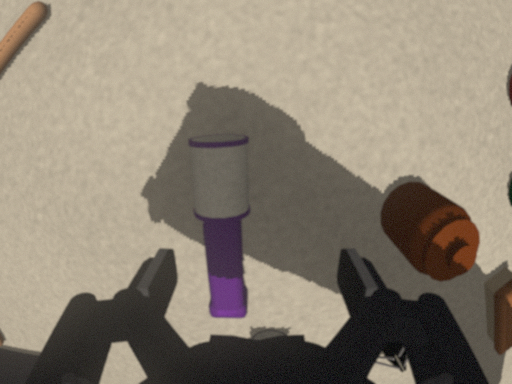

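```bash
python3 -c "
from h import *
p=camera_params('wrist')
print(np.round(1000*world('wrist',[(223,223),(225,270),(228,300)],.030,p),1))
print(np.round(1000*world('wrist',[(218,140)],.034,p),1))
print(np.round(proj('wrist',[get_obs()['ee_pos']],p)))
goto(609,352,6,-.18-np.pi/2)"
```

```text
[[623.5 350.9  30. ]
 [590.4 357.3  30. ]
 [565.5 361.1  30. ]]
[[673.3 342.5  34. ]]
[[256. 253.]]
shift cm [-0.26  1.9  -4.47] turn [0.001 0.013 0.   ] jawyaw -1.751 q7 -2.6 t 3.58
```

step_arm(targets=[-0.1,1.0,0,0,0.006,0,-0.1,0.7,0,0,0.006,0.003,0,0.2,-0.8,0,0,0,0,0,-1.0,0,0,0,0,0,-0.8,0,0,0,0,0,-0.6,0,0,0,0,0,-0.4,0,0,0,0,0,0,0,0,0,0,0,0,0,0,0])

```text
time: 4.33
ee_pos: [0.6121, 0.3572, 0.0184]
tcp_rot: [0.546, 0.453, -0.539, 0.455]
wrist_force: [0.3, 0.2, -0.4]
grip_width: 0.0852
```

```bash
python3 -c "
from h import *
goto(608,354,6,-.175-np.pi/2)"
```

```text
shift cm [-0.41 -0.32 -1.24] turn [-0.005  0.009  0.001] jawyaw -1.747 q7 -2.63 t 4.33
```

step_arm(targets=[-0.2,-0.2,-0.6,0,0.005,0,-0.2,-0.1,-0.6,0,0.005,0,0,0,-0.4,0,0,0,0,0,0,0,0,0])

```text
time: 4.67
ee_pos: [0.6078, 0.3532, 0.0009]
tcp_rot: [0.543, 0.455, -0.542, 0.452]
wrist_force: [0.3, 0.9, 0.8]
grip_width: 0.0852
```

step_arm(targets=[0,0,0,0,0,0,0,0,0,0,0,0,0,0,0,0,0,0,0,0,0,0,0,0,0,0,0,0,0,0,0,0,0,0,0,0], jaw=0, newtons=40)

```text
time: 5.17
ee_pos: [0.6084, 0.3533, 0.0014]
tcp_rot: [0.543, 0.455, -0.542, 0.452]
wrist_force: [0.1, 0.3, -1.8]
grip_width: 0.0232
```

```bash
python3 -c "
from h import *
o=get_obs();print(o['grip_width'],o['wrist_force'],o['ee_pos'])
goto(458.8,-157,6,-.03-np.pi/2)"
```

```text
0.023160065396892502 [ 0.11048658  0.27017603 -1.7937218 ] [0.60837612 0.35334    0.00141952]
shift cm [-14.96 -51.03   0.46] turn [-0.005 -0.001  0.148] jawyaw -1.748 q7 -2.63 t 5.17
```

step_arm(targets=[0,0,2,0,0,0,0,0,3.5,0,0,0,0,0,3.5,0,0,0,-0.5,-1.8,3.0,0,0,0.01,-1,-3.5,0,0,0,0.01,-1,-3.5,0,0,0,0.01,-1,-3.5,0,0,0,0.01,-1,-3.5,0,0,0,0.01,-1,-3.5,0,0,0,0.01,-1,-3.5,0,0,0,0.01,-1,-3.5,0,0,0,0.01,-1,-3.5,0,0,0,0.01,-1,-3.5,0,0,0,0.01,-1,-3.5,0,0,0,0.01,-1,-3.5,0,0,0,0.01,-1,-3.5,0,0,0,0.01,-1,-2.5,0,0,0,0.01,0,0,0,0,0,0,0,0,0,0,0,0])

```text
time: 6.75
ee_pos: [0.4577, -0.1269, 0.1283]
tcp_rot: [0.508, 0.494, -0.505, 0.493]
wrist_force: [0.5, 0.8, -0.3]
grip_width: 0.0233
```

```bash
python3 -c "
from h import *
goto(457.5,-157.9,7.5,-.025-np.pi/2)
im,p=look('wrist',[('lint_roller',.12),('liner_purple',.006),('liner_cork',.006),('liner_green',.006)],'w3.png')
c=proj('wrist',[(459.5e-3,-.1579,.006),(.6195,-.1619,.006),(.6173,-.2519,.006),(.4573,-.2479,.006)],p);print(c)
for q in c: cv2.circle(im,tuple(int(v) for v in q),3,(255,255,255),1)
cv2.imwrite('pics/w3.png',im[...,::-1])"
```

```text
shift cm [ -0.02  -3.1  -12.08] turn [-0.004  0.001  0.002] jawyaw -1.598 q7 -1.63 t 6.75
lint_roller 0.96 [260. 238.  86. 206.] [ 450.2 -127. ] [ 43.  140.9] 3.12 [110. 104.  96.]
liner_purple 0.69 [287. 176.  94. 155.] [ 459.7 -156.1] [ 84. 153.] 3.119 [121.  58. 146.]
liner_cork 0.84 [290.  47.  99.  94.] [ 585.6 -158.6] [83.8 89.3] 3.122 [175. 130.  91.]
liner_green 0.57 [378. 176.  87. 152.] [ 456.7 -245.9] [ 83.9 154.8] 3.121 [ 54. 121.  66.]
[[289.9040135  182.57402357]
 [291.86209551   7.96095235]
 [387.52435365  18.12570524]
 [379.85650379 182.99419605]]
```

View pics/w3.png

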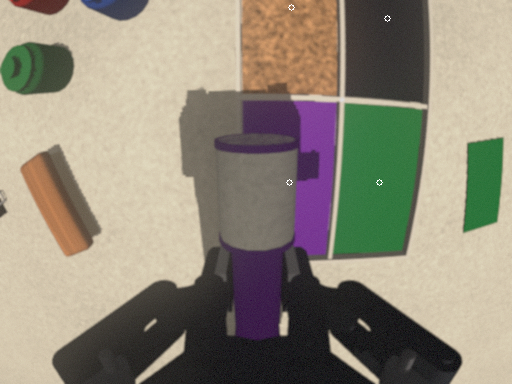

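step_arm(targets=[0,-1.2,-1.5,0,0,0,0,-1.2,-3,0,0,0,0,-0.5,-3,0,0,0,0,0,-2,0,0,0,0,0,-0.5,0,0,0,0,0,0,0,0,0,0,0,0,0,0,0])

```text
time: 7.58
ee_pos: [0.4647, -0.1449, 0.0267]
tcp_rot: [0.505, 0.498, -0.498, 0.499]
wrist_force: [0.3, 0.3, -0.3]
grip_width: 0.0235
```

```bash
python3 -c "
from h import *
goto(458,-157,7.5,-.022-np.pi/2)"
```

```text
shift cm [-0.67 -1.21 -1.92] turn [-0.007  0.008 -0.017] jawyaw -1.576 q7 -1.68 t 7.58
```

step_arm(targets=[-0.4,-0.7,0,-0.004,0.004,-0.01,-0.3,-0.5,0,-0.003,0.004,-0.007,0,0,0,0,0,0,0,0,0,0,0,0])

```text
time: 7.92
ee_pos: [0.4598, -0.1573, 0.0305]
tcp_rot: [0.506, 0.493, -0.505, 0.496]
wrist_force: [0.6, -0.6, -1.1]
grip_width: 0.0232
```

```bash
python3 -c "
from h import *
goto(458,-157,7.5,-.022-np.pi/2)"
```

```text
shift cm [-0.18  0.03 -2.3 ] turn [ 0.003  0.005 -0.   ] jawyaw -1.593 q7 -1.68 t 7.92
```

step_arm(targets=[-0.1,0,-0.6,0,0,0,-0.1,0,-0.6,0,0,0,0,0,-0.5,0,0,0,0,0,-0.4,0,0,0,0,0,0,0,0,0,0,0,0,0,0,0])

```text
time: 8.42
ee_pos: [0.4581, -0.1581, 0.0085]
tcp_rot: [0.507, 0.491, -0.505, 0.497]
wrist_force: [-0.0, 0.3, -0.4]
grip_width: 0.0232
```

step_arm(targets=[0,0,-0.1,0,0,0,0,0,0,0,0,0])

```text
time: 8.58
ee_pos: [0.4582, -0.1579, 0.0073]
tcp_rot: [0.506, 0.492, -0.505, 0.497]
wrist_force: [-0.4, 0.1, 1.6]
grip_width: 0.0234
```

step_arm(targets=[0,0,0,0,0,0,0,0,0,0,0,0,0,0,0,0,0,0,0,0,0,0,0,0,0,0,1,0,0,0,0,0,2,0,0,0,0,0,3,0,0,0,0,0,4,0,0,0,0,0,4,0,0,0,0,0,2,0,0,0,0,0,0,0,0,0], jaw=0.5)

```text
time: 9.5
ee_pos: [0.4558, -0.1552, 0.1773]
tcp_rot: [0.506, 0.494, -0.504, 0.496]
wrist_force: [1.5, -0.0, -0.3]
grip_width: 0.0428
```

```bash
python3 -c "
from h import *
look('wrist',[('lint_roller',.028),('liner_purple',.006)],'w4.png')
goto(448,82,200,.379+np.pi/2)
"
```

```text
lint_roller 0.83 [261. 174.  34. 122.] [ 458.4 -158. ] [ 34.  129.6] 3.113 [66. 46. 74.]
liner_purple 0.77 [256. 166.  80. 140.] [ 458.1 -156.4] [ 86.2 154.5] 3.105 [68. 46. 74.]
shift cm [-0.55 23.69  2.76] turn [-0.001 -0.002  0.399] jawyaw -1.59 q7 -1.52 t 9.65
```

View pics/w4.png

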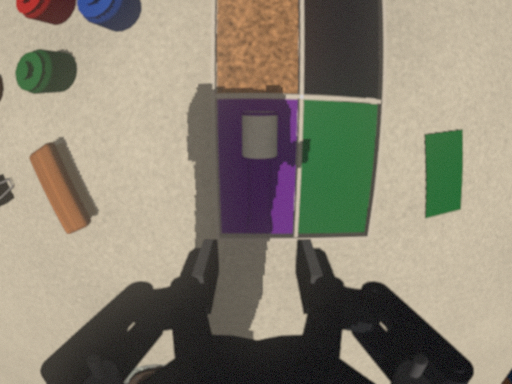

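The roller lies inside the purple compartment, around (260,170). The brush is next, at (58,187) in this picture.

step_arm(targets=[0,2,0,0,0,0.06,0,4,0,0,0,0.06,0,4,0,0,0,0.06,0,4,0,0,0,0.06,0,4,-1,0,0,0.06,0,3,-1,0,0,0.06,-0.2,1.5,-1,0,0,0.04,0,0,0,0,0,0,0,0,0,0,0,0], jaw=1)

```text
time: 10.4
ee_pos: [0.4387, 0.0803, 0.1292]
tcp_rot: [0.385, 0.598, -0.393, 0.583]
wrist_force: [0.3, -0.2, 0.5]
grip_width: 0.0856
```

```bash
python3 -c "
from h import *
look('wrist',[('brush_wood',.038)],'w5.png')
goto(448,82,150,.379+np.pi/2)
"
```

```text
brush_wood 0.95 [264. 176.  54. 131.] [451.   84.9] [ 39.9 111.1] 0.35 [76. 56. 41.]
shift cm [0.88 0.3  2.03] turn [-0.003 -0.024 -0.024] jawyaw -1.168 q7 -1.71 t 10.5
```

View pics/w5.png

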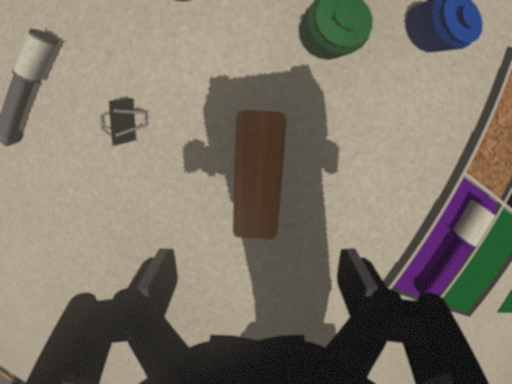

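step_arm(targets=[0.6,0.2,0,-0.002,-0.012,-0.02,0.5,0.2,-1,-0.001,-0.012,-0.02,0.1,0,-2.5,0,0,0,0,0,-3,0,0,0,0,0,-1.8,0,0,0,0,0,-0.6,0,0,0,0,0,0,0,0,0,0,0,0,0,0,0])

```text
time: 11.17
ee_pos: [0.4552, 0.071, 0.0393]
tcp_rot: [0.408, 0.575, -0.409, 0.579]
wrist_force: [-0.7, 0.2, 0.2]
grip_width: 0.0856
```

```bash
python3 -c "
from h import *
goto(451,84.5,10,.36+np.pi/2)
"
```

```text
shift cm [-0.42  1.35 -2.93] turn [0.005 0.005 0.022] jawyaw -1.233 q7 -1.91 t 11.17
```

step_arm(targets=[-0.2,0.7,0,0,0.005,0.01,-0.2,0.6,0,0.005,0,0.01,0,0.1,-0.6,0,0,0,0,0,-0.7,0,0,0,0,0,-0.7,0,0,0,0,0,-0.5,0,0,0,0,0,-0.2,0,0,0,0,0,0,0,0,0])

```text
time: 11.83
ee_pos: [0.4538, 0.0862, 0.0137]
tcp_rot: [0.404, 0.579, -0.402, 0.583]
wrist_force: [-0.0, 0.0, -0.2]
grip_width: 0.0857
```

```bash
python3 -c "
from h import *
goto(451,84.5,10,.36+np.pi/2)
"
```

```text
shift cm [-0.28 -0.17 -0.37] turn [-0.001  0.006  0.002] jawyaw -1.213 q7 -1.97 t 11.83
```

step_arm(targets=[-0.2,-0.1,-0.3,0,0.004,0,0,0,-0.1,0,0,0,0,0,0,0,0,0])

```text
time: 12.08
ee_pos: [0.4513, 0.085, 0.0089]
tcp_rot: [0.403, 0.581, -0.403, 0.581]
wrist_force: [-0.2, -0.9, 0.3]
grip_width: 0.0856
```

step_arm(targets=[0,0,0,0,0,0,0,0,0,0,0,0,0,0,0,0,0,0,0,0,0,0,0,0,0,0,0,0,0,0], jaw=0, newtons=40)

```text
time: 12.5
ee_pos: [0.4517, 0.0849, 0.0094]
tcp_rot: [0.404, 0.581, -0.403, 0.581]
wrist_force: [0.7, -0.4, -1.1]
grip_width: 0.0393
```

```bash
python3 -c "
from h import *
goto(619.5,-160.5,150,-.025+np.pi/2)
"
```

```text
shift cm [ 16.78 -24.54  14.06] turn [ 0.     0.002 -0.383] jawyaw -1.213 q7 -1.97 t 12.5
```

step_arm(targets=[0,0,2,0,0,0,0,0,3.5,0,0,0,0,0,3.5,0,0,0,0,0,3.0,0,0,0,1.2,-1.8,1,0,0,-0.04,1.9,-2.8,0,0,0,-0.05,1.9,-2.8,0,0,0,-0.05,1.9,-2.8,0,0,0,-0.05,1.9,-2.8,0,0,0,-0.05,1.9,-2.8,0,0,0,-0.05,1.9,-2.8,0,0,0,-0.05,1.5,-2.2,0,0,0,-0.04,1,-1.5,0,0,0,0,0.4,-0.6,0,0,0,0,0,0,0,0,0,0,0,0,0,0,0,0])

```text
time: 13.83
ee_pos: [0.6072, -0.1558, 0.146]
tcp_rot: [0.509, 0.491, -0.509, 0.492]
wrist_force: [0.1, 0.2, -1.6]
grip_width: 0.0396
```

```bash
python3 -c "
from h import *
goto(619.5,-160.5,60,-.025+np.pi/2)
look('wrist',[('brush_wood',.15),('liner_cork',.006),('liner_black',.006)])
goto(619.5,-160.5,60,-.025+np.pi/2)
"
```

```text
shift cm [ 1.23 -0.47 -8.6 ] turn [0.001 0.001 0.01 ] jawyaw -1.606 q7 -1.67 t 13.83
brush_wood 0.73 [262. 252.  94. 176.] [ 600.5 -156. ] [ 47.1 116.7] 3.105 [97. 67. 46.]
liner_cork 0.73 [259. 128.  93.  81.] [ 658.5 -160.6] [75.1 86.7] 1.518 [105.  83.  63.]
liner_black 0.85 [348. 163.  86. 151.] [ 616.7 -248.5] [ 83.6 153.4] 3.117 [62. 58. 57.]
shift cm [ 1.22 -0.58 -8.67] turn [0.001 0.002 0.008] jawyaw -1.604 q7 -1.67 t 14.03
```

step_arm(targets=[0.6,-0.3,-1.5,0,0,0.004,0.6,-0.2,-3,0,0,0.004,0,0,-2.5,0,0,0,0,0,-1,0,0,0,0,0,0,0,0,0,0,0,0,0,0,0])

```text
time: 14.53
ee_pos: [0.6208, -0.1554, 0.0631]
tcp_rot: [0.505, 0.494, -0.503, 0.498]
wrist_force: [0.6, -0.6, -0.2]
grip_width: 0.0394
```

```bash
python3 -c "
from h import *
goto(619.5,-160,15.5,-.025+np.pi/2)
"
```

```text
shift cm [-0.13 -0.46 -4.76] turn [ 0.001  0.005 -0.008] jawyaw -1.587 q7 -1.7 t 14.53
```

step_arm(targets=[-0.1,-0.25,-1,0,0.004,-0.004,0,-0.2,-1,0,0,-0.004,0,0,-1,0,0,0,0,0,-0.4,0,0,0,0,0,0,0,0,0,0,0,0,0,0,0])

```text
time: 15.03
ee_pos: [0.6215, -0.1606, 0.0288]
tcp_rot: [0.507, 0.492, -0.506, 0.496]
wrist_force: [0.5, 0.2, -0.9]
grip_width: 0.0394
```

```bash
python3 -c "
from h import *
goto(619.5,-160,15.5,-.025+np.pi/2)
"
```

```text
shift cm [-0.2   0.06 -1.33] turn [0.002 0.005 0.   ] jawyaw -1.596 q7 -1.72 t 15.03
```

step_arm(targets=[-0.1,0,-0.5,0,0.003,0,-0.1,0,-0.4,0,0.002,0,0,0,-0.3,0,0,0,0,0,0,0,0,0,0,0,0,0,0,0])

```text
time: 15.45
ee_pos: [0.6201, -0.1607, 0.0167]
tcp_rot: [-0.506, -0.492, 0.507, -0.495]
wrist_force: [0.0, 0.4, -1.3]
grip_width: 0.0394
```

step_arm(targets=[0,0,-0.1,0,0,0,0,0,0,0,0,0])

```text
time: 15.62
ee_pos: [0.6201, -0.1607, 0.0158]
tcp_rot: [-0.506, -0.492, 0.507, -0.495]
wrist_force: [0.7, 0.1, -0.7]
grip_width: 0.0393
```

step_arm(targets=[0,0,0,0,0,0,0,0,0,0,0,0,0,0,0,0,0,0,0,0,1,0,0,0,0,0,2,0,0,0,0,0,3.5,0,0,0,0,0,4,0,0,0,0,0,4,0,0,0,0,0,1,0,0,0,0,0,0,0,0,0], jaw=0.6)

```text
time: 16.45
ee_pos: [0.6182, -0.1593, 0.1809]
tcp_rot: [-0.506, -0.493, 0.506, -0.495]
wrist_force: [-0.7, -0.2, -0.9]
grip_width: 0.0512
```

```bash
python3 -c "
from h import *
look('wrist',[('brush_wood',.044),('liner_cork',.006),('liner_black',.006)])
p=camera_params('top')
print(world('top',[(187,228)],.013,p))
look('top',[('clip_black',.013),('roller_grey',.02)])
goto(452,212,150,0)
"
```

```text
brush_wood 0.76 [262. 178.  41. 109.] [ 621.3 -160.9] [ 39.4 109.5] 3.109 [93. 66. 47.]
liner_cork 0.65 [255. 166.  84. 135.] [ 620.1 -159.7] [ 85.5 154.5] 3.117 [99. 78. 60.]
liner_black 0.84 [337. 164.  75. 132.] [ 617.3 -249.5] [ 85.5 153.8] 3.127 [61. 58. 56.]
[[0.44474146 0.21945647 0.013     ]]
roller_grey 0.97 [142. 231.  18.  42.] [443.1 352.6] [ 35.6 126.1] 2.872 [95. 90. 86.]
shift cm [-16.38  37.1   -2.49] turn [-0.006 -0.006 -1.547] jawyaw -1.594 q7 -1.64 t 16.8
```

step_arm(targets=[-1,2,0.2,0,0,0.1,-1,2.2,0,0,0,0.1,-1,2.2,0,0,0,0.1,-1,2.2,0,0,0,0.1,-1,2.2,0,0,0,0.1,-1,2.2,0,0,0,0.1,-1,2.2,0,0,0,0.1,-1,2.2,0,0,0,0.1,-1,2.2,0,0,0,0.1,-1,2.2,0,0,0,0.1,-1,2.2,0,0,0,0.1,-1,2.2,0,0,0,0.1,-1,2.2,0,0,0,0.1,-1,2.2,0,0,0,0.1,-1,2.2,0,0,0,0.1,-1,2.2,0,0,0,0.1,-1,2.0,0,0,0,0.1,0,1,0,0,0,0.1,0,0,0,0,0,0,0,0,0,0,0,0], jaw=1)

```text
time: 18.47
ee_pos: [0.4242, 0.2335, 0.1566]
tcp_rot: [-0.111, 0.707, 0.095, 0.692]
wrist_force: [-1.6, -1.6, -0.5]
grip_width: 0.0855
```

```bash
python3 -c "
from h import *
im,p=look('wrist',[('clip_black',.02)],'w6.png')
goto(445,219,150,.4)
np.savez('w6.npz',**p)
"
```

```text
clip_black 0.77 [278. 188.  40.  44.] [442.  228.8] [39.2 40.7] 1.195 [42.  39.  35.5]
shift cm [ 2.02 -1.35 -0.68] turn [ 0.027 -0.017  0.109] jawyaw 0.29 q7 -0.77 t 18.57
```

View pics/w6.png

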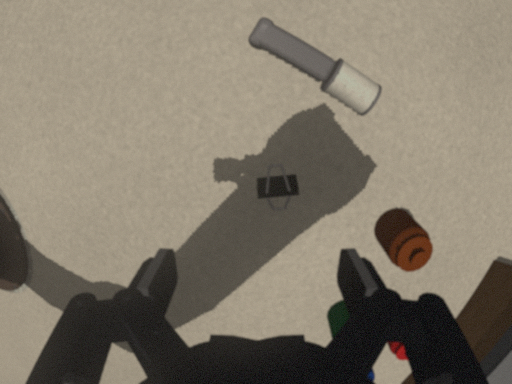

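```bash
python3 -c "
from h import *
p=dict(np.load('w6.npz'))
w=world('wrist',[(257,188.5),(298.5,184.5),(277.5,186.5)],.015,p)*1000;print(w,np.arctan2(*(w[1]-w[0])[1::-1]))
a=np.arctan2(*(w[1]-w[0])[1::-1])
goto(w[2,0],w[2,1],70,a)
"
```

```text
[[424.31689528 220.16565815  15.        ]
 [462.76562038 236.55540685  15.        ]
 [443.29040859 228.27386742  15.        ]] 0.40295049327501437
shift cm [ 1.85 -0.42 -8.68] turn [ 0.027 -0.017  0.112] jawyaw 0.29 q7 -0.77 t 18.57
```

step_arm(targets=[0.9,-0.2,0,0.012,-0.008,0.055,0.9,-0.2,-1,0.012,-0.008,0.05,0,0,-2.5,0,0,0,0,0,-3,0,0,0,0,0,-2,0,0,0,0,0,-1,0,0,0,0,0,0,0,0,0,0,0,0,0,0,0])

```text
time: 19.23
ee_pos: [0.4486, 0.2183, 0.0579]
tcp_rot: [-0.132, 0.695, 0.127, 0.695]
wrist_force: [1.0, -1.2, 0.1]
grip_width: 0.0849
```

```bash
python3 -c "
from h import *
im,p=look('wrist',[('clip_black',.02)],'w7.png')
goto(443.3,228.3,1,.403)
np.savez('w7.npz',**p)
"
```

```text
clip_black 0.79 [254. 204.  66.  65.] [442.8 229.2] [42.2 42.7] 2.846 [46. 43. 38.]
shift cm [-0.56  0.95 -5.76] turn [0.006 0.003 0.034] jawyaw 0.369 q7 -0.79 t 19.33
```

View pics/w7.png

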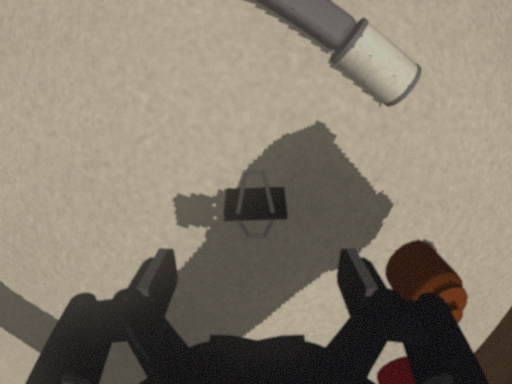

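```bash
python3 -c "
from h import *
p=dict(np.load('w7.npz'))
w=world('wrist',[(224,204.5),(286.5,203),(255.3,203.8)],.018,p)*1000;a=np.arctan2(*(w[1]-w[0])[1::-1]);print(w,a)
goto(w[2,0],w[2,1],1,a)
"
```

```text
[[423.66000486 221.9812054   18.        ]
 [461.53723633 237.73197952  18.        ]
 [442.66030095 229.87509458  18.        ]] 0.3940844226839028
shift cm [-0.63  1.11 -5.76] turn [0.006 0.003 0.025] jawyaw 0.369 q7 -0.79 t 19.33
```

step_arm(targets=[-0.3,0.5,-0.5,0.003,0.002,0.012,-0.3,0.5,-1,0.003,0,0.012,0,0.1,-1,0,0,0,0,0,-0.5,0,0,0,0,0,0,0,0,0,0,0,0,0,0,0])

```text
time: 19.83
ee_pos: [0.444, 0.2325, 0.0287]
tcp_rot: [-0.138, 0.691, 0.139, 0.696]
wrist_force: [0.6, -0.6, 0.1]
grip_width: 0.0855
```

```bash
python3 -c "
from h import *
goto(442.8,229.2,1,.396)
"
```

```text
shift cm [-0.12 -0.33 -2.77] turn [-0.003  0.006  0.001] jawyaw 0.395 q7 -0.84 t 19.83
```

step_arm(targets=[-0.1,-0.2,-0.7,0,0.003,0,0,-0.1,-0.7,0,0.003,0,0,0,-0.6,0,0,0,0,0,-0.4,0,0,0,0,0,-0.2,0,0,0,0,0,0,0,0,0])

```text
time: 20.33
ee_pos: [0.443, 0.2288, -0.0003]
tcp_rot: [-0.137, 0.693, 0.139, 0.693]
wrist_force: [-0.5, 0.5, 1.0]
grip_width: 0.0854
```

```bash
python3 -c "
from h import *
goto(442.8,229.2,1,.396)
"
```

```text
shift cm [-0.02  0.04  0.13] turn [-0.003 -0.001  0.002] jawyaw 0.394 q7 -0.88 t 20.33
```

step_arm(targets=[0,0,0.15,0,0,0,0,0,0,0,0,0,0,0,0,0,0,0,0,0,0,0,0,0,0,0,0,0,0,0,0,0,0,0,0,0], jaw=0, newtons=40)

```text
time: 20.83
ee_pos: [0.4435, 0.2293, 0.0023]
tcp_rot: [-0.137, 0.693, 0.14, 0.694]
wrist_force: [-0.1, -0.2, -0.2]
grip_width: 0.0401
```

```bash
python3 -c "
from h import *
goto(617,-251,100,-.025)
"
```

```text
shift cm [ 17.35 -48.03   9.77] turn [-0.003  0.002 -0.419] jawyaw 0.394 q7 -0.87 t 20.83
```

step_arm(targets=[0,0,2,0,0,0,0,0,3.5,0,0,0,0,0,3.5,0,0,0,0.5,-1.5,3,0,0,-0.03,1.2,-3.4,0,0,0,-0.03,1.2,-3.4,0,0,0,-0.03,1.2,-3.4,0,0,0,-0.03,1.2,-3.4,0,0,0,-0.03,1.2,-3.4,0,0,0,-0.03,1.2,-3.4,0,0,0,-0.03,1.2,-3.4,0,0,0,-0.03,1.2,-3.4,0,0,0,-0.03,1.2,-3.4,0,0,0,-0.03,1.2,-3.4,0,0,0,-0.03,1.2,-3.4,0,0,0,-0.03,1.2,-3.4,0,0,0,-0.03,1.2,-3.0,0,0,0,-0.03,0.6,-1.5,0,0,0,0,0,0,0,0,0,0,0,0,0,0,0,0])

```text
time: 22.5
ee_pos: [0.6094, -0.2652, 0.1297]
tcp_rot: [0.015, 0.704, -0.015, 0.709]
wrist_force: [0.3, 1.2, -0.3]
grip_width: 0.0401
```

```bash
python3 -c "
from h import *
goto(617,-250.5,30,-.025)
im,p=look('wrist',[('liner_black',.006),('clip_black',.12)],'w8.png')
"
```

```text
shift cm [ 0.76  1.47 -9.97] turn [-0.001  0.007  0.018] jawyaw -0.043 q7 -0.13 t 22.5
liner_black 0.87 [264. 166. 168.  92.] [ 616.6 -249.2] [ 85.6 154.8] 3.119 [52. 47. 43.]
clip_black 0.85 [258. 260.  86.  76.] [ 607.9 -277.7] [51.  54.7] 1.571 [58. 53. 48.]
```

View pics/w8.png

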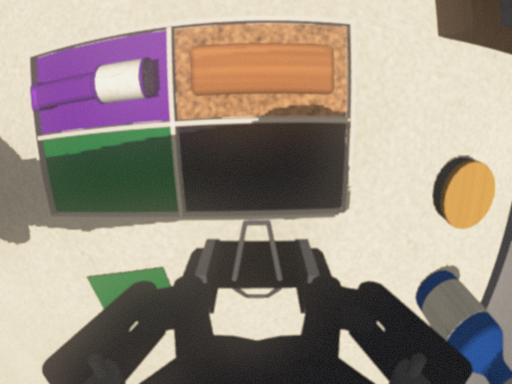

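The clip is held level at (258,258). The brush is inside the cork compartment and the roller is in the purple one; its foot near (35,97) needs checking for parallax at the end.

step_arm(targets=[0.4,0.8,-0.5,0,0.003,0.009,0.4,0.7,-2,0,0.003,0.009,0,0,-2.5,0,0,0,0,0,-2,0,0,0,0,0,-1,0,0,0,0,0,0,0,0,0,0,0,0,0,0,0])

```text
time: 23.23
ee_pos: [0.62, -0.2332, 0.05]
tcp_rot: [0.002, 0.705, 0.0, 0.709]
wrist_force: [-0.4, -0.2, -0.1]
grip_width: 0.0399
```

```bash
python3 -c "
from h import *
goto(617,-250.5,8.5,-.025)
"
```

```text
shift cm [-0.3  -1.73 -4.15] turn [-0.003  0.005 -0.022] jawyaw -0.003 q7 -0.2 t 23.23
```

step_arm(targets=[-0.2,-0.8,-0.5,0,0.003,-0.01,-0.1,-0.7,-0.7,0,0.002,-0.008,0,-0.2,-0.5,0,0,0,0,0,-0.2,0,0,0,0,0,0,0,0,0,0,0,0,0,0,0])

```text
time: 23.73
ee_pos: [0.6186, -0.2529, 0.0331]
tcp_rot: [0.009, 0.706, -0.008, 0.708]
wrist_force: [-0.4, -1.2, 0.1]
grip_width: 0.0398
```

```bash
python3 -c "
from h import *
goto(617,-250.5,8.5,-.025)
"
```

```text
shift cm [-0.16  0.24 -2.46] turn [-0.001  0.004 -0.001] jawyaw -0.024 q7 -0.2 t 23.73
```

step_arm(targets=[-0.1,0.1,-0.6,0,0.003,0,0,0.1,-0.6,0,0,0,0,0,-0.5,0,0,0,0,0,-0.3,0,0,0,0,0,-0.2,0,0,0,0,0,0,0,0,0,0,0,0,0,0,0])

```text
time: 24.32
ee_pos: [0.6176, -0.25, 0.0089]
tcp_rot: [0.009, 0.707, -0.008, 0.707]
wrist_force: [-0.6, 0.5, 0.1]
grip_width: 0.0397
```

step_arm(targets=[0,0,-0.1,0,0,0,0,0,0,0,0,0])

```text
time: 24.48
ee_pos: [0.6178, -0.25, 0.0081]
tcp_rot: [0.009, 0.707, -0.008, 0.707]
wrist_force: [0.4, -0.3, -1.1]
grip_width: 0.0403
```

step_arm(targets=[0,0,0,0,0,0,0,0,0,0,0,0,0,0,0,0,0,0,0,0,0,0,0,0,0,0,1,0,0,0,0,0,2,0,0,0,0,0,3.5,0,0,0,0,0,4,0,0,0,0,0,4,0,0,0,0,0,2,0,0,0,0,0,0,0,0,0], jaw=0.75)

```text
time: 25.4
ee_pos: [0.6153, -0.2479, 0.1827]
tcp_rot: [0.009, 0.708, -0.006, 0.706]
wrist_force: [0.2, 1.6, 0.7]
grip_width: 0.0642
```

```bash
python3 -c "
from h import *
look('wrist',[('clip_black',.02),('liner_black',.006),('brush_wood',.044)])
look('top',[('jar_green',.05),('lint_roller',.026),('clip_black',.015)])
goto(591,77,170,np.pi/2)
"
```

```text
clip_black 0.97 [260. 176.  41.  44.] [ 616.7 -251.5] [42.3 42.9] 0.8 [42. 39. 35.]
liner_black 0.73 [260. 171. 142.  69.] [ 616.  -248.7] [ 83.8 153.3] 3.121 [48. 44. 40.]
liner_black 0.35 [259. 179.  42.  41.] [ 616.8 -256. ] [41.8 43.9] 0.799 [41. 39. 35.]
brush_wood 0.63 [263.  93. 118.  44.] [ 618.6 -161.3] [ 39.4 108.6] 3.111 [183. 122.  79.]
jar_green 0.75 [235. 178.  16.  16.] [588.2  75.7] [49.1 52.9] 3.121 [28. 78. 38.]
jar_green 0.75 [233. 147.  19.  18.] [672.6  77.1] [49.5 57. ] 3.126 [125.  27.  25.]
jar_green 0.51 [264. 156.  20.  22.] [646.1 -11. ] [46.5 56.3] 3.113 [ 30.  58. 108.]
lint_roller 0.89 [320. 219.   8.  46.] [ 459.7 -160.7] [ 32.  127.7] 3.1 [ 88.  39. 103.]
shift cm [-2.14 32.48 -0.5 ] turn [-0.014 -0.003 -1.55 ] jawyaw -0.021 q7 -0.11 t 25.8
```

step_arm(targets=[0,1.5,0,0,0,-0.11,-0.2,2.5,0,0,0,-0.11,-0.2,2.5,0,0,0,-0.11,-0.2,2.5,0,0,0,-0.11,-0.2,2.5,0,0,0,-0.11,-0.2,2.5,0,0,0,-0.11,-0.2,2.5,0,0,0,-0.11,-0.2,2.5,0,0,0,-0.11,-0.2,2.5,0,0,0,-0.11,-0.2,2.5,0,0,0,-0.11,-0.2,2.5,0,0,0,-0.11,-0.2,2.5,0,0,0,-0.11,-0.2,2.5,0,0,0,-0.11,0,1.5,0,0,0,-0.11,0,0,0,0,0,0,0,0,0,0,0,0], jaw=1)

```text
time: 27.13
ee_pos: [0.5773, 0.0954, 0.1591]
tcp_rot: [0.523, 0.491, -0.51, 0.474]
wrist_force: [-0.3, -0.3, -0.2]
grip_width: 0.0854
```

```bash
python3 -c "
from h import *
goto(591,77,90,np.pi/2)
im,p=look('wrist',[('jar_green',.03)],'w9.png')
"
```

```text
shift cm [ 1.37 -1.84 -6.91] turn [-0.03  -0.005  0.068] jawyaw -1.639 q7 -2.1 t 27.13
jar_green 0.96 [278. 170.  56.  65.] [588.   79.2] [52.2 61.4] 3.083 [41. 56. 39.]
jar_green 0.96 [369. 104.  69.  61.] [648.3 -10.2] [52.1 67.8] 1.56 [ 58.  78. 135.]
jar_green 0.93 [267.  74.  57.  56.] [678.5  82.3] [51.2 52.4] 1.51 [136.  57.  51.]
```

View pics/w9.png

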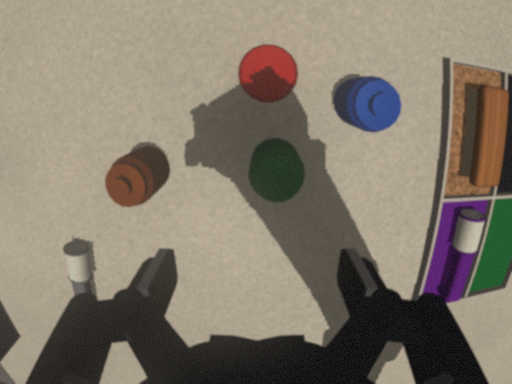

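```bash
cat > jar.py <<'E'
from h import *
from scipy.optimize import least_squares
def jarfit(cam,m,p,x0,z0=0):
    c=max(cv2.findContours(m.astype(np.uint8),cv2.RETR_EXTERNAL,cv2.CHAIN_APPROX_NONE)[0],key=len)
    (u,v),r=cv2.minEnclosingCircle(c);a=np.linspace(0,2*np.pi,72)
    M=cv2.moments(m.astype(np.uint8));g=np.array([M['m10'],M['m01']])/M['m00']
    L=np.vstack([np.c_[q*np.cos(a),q*np.sin(a),0*a+h] for q,h in((.025,0),(.025,.052),(.021,.055),(.021,.068),(.006,.077))])
    def f(xy):
        h=cv2.convexHull(proj(cam,L+[*xy,z0],p).astype(np.float32));N=cv2.moments(h)
        return np.array([N['m10'],N['m01']])/N['m00']-g
    return least_squares(f,x0).x*1000
if __name__=="__main__":
    for cam in("wrist","top"):
        im=get_image(cam);p=camera_params(cam)
        for d in models.silhouettes("jar_green",cam)[:4]:
            q=im[d["region"]].mean(0)
            if q[1]>q[0] and q[1]>q[2]: print(cam,d["score"],jarfit(cam,d["region"],p,[.59,.077]))
    goto(591,77,18,-np.pi/2)
E
python3 jar.py
```

```text
wrist 0.8 [591.16568408  79.24081064]
shift cm [  1.3   -1.62 -14.15] turn [-0.03  -0.004  0.074] jawyaw -1.644 q7 -2.11 t 27.43
```

step_arm(targets=[0.6,-0.7,0,-0.015,0,0.035,0.5,-0.6,-1,-0.015,-0.004,0.03,0.1,-0.2,-1.5,0,0,0,0,0,-1,0,0,0,0,0,0,0,0,0,0,0,0,0,0,0])

```text
time: 27.93
ee_pos: [0.5919, 0.0715, 0.1238]
tcp_rot: [-0.502, -0.497, 0.503, -0.498]
wrist_force: [0.9, -0.0, -0.2]
grip_width: 0.0857
```

```bash
python3 -c "
from h import *
goto(591,79,18,-np.pi/2)"
```

```text
shift cm [ -0.09   0.75 -10.58] turn [0.002 0.001 0.01 ] jawyaw -1.581 q7 -2.06 t 27.93
```

step_arm(targets=[0,0.4,0,0,0,0.005,0,0.3,-0.8,0,0,0.005,0,0,-1.5,0,0,0,0,0,-1,0,0,0,0,0,0,0,0,0,0,0,0,0,0,0])

```text
time: 28.43
ee_pos: [0.5928, 0.0808, 0.0912]
tcp_rot: [0.5, 0.499, -0.499, 0.502]
wrist_force: [0.2, -0.2, -0.1]
grip_width: 0.0852
```

```bash
python3 -c "
from h import *
goto(591,79,18,-np.pi/2)"; python3 jar.py
```

```text
shift cm [-0.18 -0.18 -7.32] turn [ 0.001  0.005 -0.002] jawyaw -1.569 q7 -2.09 t 28.43
wrist 0.75 [591.37750505  80.07221081]
shift cm [-0.23 -0.34 -7.39] turn [ 0.001  0.006 -0.002] jawyaw -1.569 q7 -2.09 t 28.63
```

Aligned with the jar at (591,80), so I'll go down in small steps.

step_arm(targets=[-0.1,0,-1,0,0.003,0,-0.1,0,-1.3,0,0.003,0,0,0,-1.3,0,0,0,0,0,-0.8,0,0,0,0,0,-0.4,0,0,0,0,0,0,0,0,0,0,0,0,0,0,0])

```text
time: 29.22
ee_pos: [0.5907, 0.08, 0.0384]
tcp_rot: [-0.499, -0.5, 0.5, -0.5]
wrist_force: [0.3, -0.0, 0.6]
grip_width: 0.0854
```

```bash
python3 -c "
from h import *
goto(591,80,18,-np.pi/2)"
```

```text
shift cm [ 0.03  0.   -2.04] turn [ 0.001 -0.001 -0.001] jawyaw -1.57 q7 -2.13 t 29.22
```

step_arm(targets=[0,0,-0.8,0,0,0,0,0,-0.7,0,0,0,0,0,-0.5,0,0,0,0,0,-0.1,0,0,0,0,0,0,0,0,0])

```text
time: 29.63
ee_pos: [0.5912, 0.0802, 0.0158]
tcp_rot: [0.5, 0.5, -0.5, 0.5]
wrist_force: [-0.1, 0.2, 0.8]
grip_width: 0.0855
```

step_arm(targets=[0,0,0,0,0,0,0,0,0,0,0,0,0,0,0,0,0,0,0,0,0,0,0,0,0,0,0,0,0,0], jaw=0, newtons=35)

```text
time: 30.05
ee_pos: [0.5915, 0.0804, 0.0164]
tcp_rot: [0.5, 0.5, -0.5, 0.501]
wrist_force: [-0.7, 0.2, -2.9]
grip_width: 0.049
```

```bash
python3 -c "
from h import *
goto(457,-247,150,-.025-np.pi/2)"
```

```text
shift cm [-13.45 -32.74  13.36] turn [ 0.001  0.001 -0.026] jawyaw -1.57 q7 -2.15 t 30.05
```

step_arm(targets=[0,0,1,0,0,0,0,0,2.5,0,0,0,0,0,3,0,0,0,0,0,3,0,0,0,-0.6,-1.5,1.5,0,0,0,-1,-2.5,0,0,0,0,-1.1,-2.7,0,0,0,0,-1.1,-2.7,0,0,0,0,-1.1,-2.7,0,0,0,0,-1.1,-2.7,0,0,0,0,-1.1,-2.7,0,0,0,0,-1.1,-2.7,0,0,0,0,-1.1,-2.7,0,0,0,0,-1.1,-2.7,0,0,0,0,-1.1,-2.7,0,0,0,-0.01,-1,-2,0,0,0,-0.01,-0.6,-1.2,0,0,0,0,0,0,0,0,0,0,0,0,0,0,0,0])

```text
time: 31.63
ee_pos: [0.4476, -0.2451, 0.1438]
tcp_rot: [0.504, 0.495, -0.503, 0.498]
wrist_force: [0.7, 1.5, -2.0]
grip_width: 0.0489
```

```bash
python3 -c "
from h import *
goto(457,-247,22,-.025-np.pi/2);print(get_obs()['grip_width'])"
```

```text
shift cm [  0.94  -0.19 -12.18] turn [ 0.003  0.004 -0.011] jawyaw -1.585 q7 -1.39 t 31.63
0.048856996211287744
```

step_arm(targets=[0.4,0,-1,0,0.003,-0.005,0.4,0,-2,0,0,-0.005,0,0,-2.5,0,0,0,0,0,-2,0,0,0,0,0,-1,0,0,0,0,0,0,0,0,0,0,0,0,0,0,0])

```text
time: 32.22
ee_pos: [0.4622, -0.2369, 0.0556]
tcp_rot: [0.505, 0.494, -0.503, 0.498]
wrist_force: [-0.1, 0.0, -2.3]
grip_width: 0.0489
```

```bash
python3 -c "
from h import *
goto(457,-247,22.4,-.025-np.pi/2);look('wrist',[('liner_green',.006)])"
```

```text
shift cm [-0.52 -1.01 -3.32] turn [ 0.001  0.007 -0.009] jawyaw -1.586 q7 -1.51 t 32.22
liner_green 0.76 [272. 182. 129. 134.] [ 485.5 -246.3] [84.  96.3] 3.119 [42. 75. 47.]
liner_green 0.74 [444. 216.  66. 129.] [ 453.1 -392.4] [ 61.2 110.5] 0.152 [ 55. 136.  71.]
```

step_arm(targets=[-0.2,-0.5,0,0,0.003,0,-0.2,-0.4,-0.5,0,0.003,0,0,0,-0.6,0,0,0,0,0,-0.5,0,0,0,0,0,-0.2,0,0,0,0,0,0,0,0,0])

```text
time: 32.82
ee_pos: [0.46, -0.2496, 0.0404]
tcp_rot: [0.505, 0.492, -0.504, 0.499]
wrist_force: [-0.2, -0.7, -1.5]
grip_width: 0.0487
```

```bash
python3 -c "
from h import *
goto(457,-247,22.4,-.025-np.pi/2)"
```

```text
shift cm [-0.3   0.26 -1.8 ] turn [ 0.006  0.007 -0.007] jawyaw -1.589 q7 -1.51 t 32.82
```

step_arm(targets=[-0.1,0.1,-0.5,0.003,0.003,0,-0.1,0.1,-0.5,0.003,0.003,0,0,0,-0.4,0,0,0,0,0,-0.2,0,0,0,0,0,0,0,0,0,0,0,0,0,0,0])

```text
time: 33.32
ee_pos: [0.4576, -0.247, 0.0222]
tcp_rot: [0.505, 0.496, -0.504, 0.495]
wrist_force: [-0.9, -0.1, 3.7]
grip_width: 0.0492
```

```bash
python3 -c "
from h import *
goto(457,-247,22.4,-.025-np.pi/2)"
```

```text
shift cm [-0.06 -0.    0.02] turn [-0.001 -0.001 -0.007] jawyaw -1.589 q7 -1.52 t 33.32
```

Contact is felt (the vertical force went from −1.5 to +3.7 N). Releasing and backing off.

step_arm(targets=[0,0,0,0,0,0,0,0,0,0,0,0,0,0,0,0,0,0,0,0,0,0,0,0,0,0,0,0,0,0,0,0,0,0,0,0,0,0,0.5,0,0,0,0,0,1,0,0,0,0,0,2,0,0,0,0,0,3,0,0,0,0,0,4,0,0,0,0,0,4,0,0,0,0,0,2,0,0,0,0,0,0,0,0,0], jaw=0.9)

```text
time: 34.48
ee_pos: [0.4568, -0.2446, 0.1997]
tcp_rot: [0.504, 0.497, -0.503, 0.496]
wrist_force: [-0.4, 0.3, -0.5]
grip_width: 0.0769
```

step_arm(targets=[-2,-2,1,0,0,0,-2,-2,1,0,0,0,-1,-2,0,0,0,0,0,-2,0,0,0,0,0,0,0,0,0,0,0,0,0,0,0,0])

```text
time: 34.98
ee_pos: [0.4047, -0.3256, 0.2251]
tcp_rot: [0.504, 0.496, -0.502, 0.499]
wrist_force: [-0.3, 0.9, 0.7]
grip_width: 0.0769
```

```bash
python3 -c "
from jar import *
im,p=look('wrist',[('lint_roller',.028),('clip_black',.02),('brush_wood',.044),('liner_purple',.006),('liner_green',.006)],'w10.png')
for d in models.silhouettes('jar_green','wrist')[:4]:
    print(d['score'],np.round(d['rect']),jarfit('wrist',d['region'],p,[.457,-.247],.006),im[d['region']].mean(0))
top=get_image('top');big=cv2.resize(top[60:300,100:420],None,fx=2,fy=2,interpolation=cv2.INTER_CUBIC)
cv2.imwrite('pics/fin.png',np.vstack([big[120:400],np.pad(im,((0,0),(0,128),(0,0)))[:300]])[...,::-1])
"
```

```text
lint_roller 0.98 [123. 126.  34. 102.] [ 459.8 -161.2] [ 38.3 128.7] 3.136 [103.  59. 121.]
clip_black 0.63 [189.   8.  38.  11.] [ 600.  -250.8] [15.8 37.6] 1.461 [39. 37. 32.]
brush_wood 0.71 [120.  23.  39.  43.] [ 588.7 -168.2] [50.2 58.6] 3.112 [142.  95.  62.]
liner_purple 0.89 [124. 123.  58. 120.] [ 459.6 -155.7] [ 83.1 154.2] 3.119 [102.  56. 120.]
0.87 [186. 128.  50.  47.] [ 456.59122477 -248.19649701] [36.16833333 69.05722222 42.84666667]
0.87 [27. 15. 53. 29.] [638.6612128  -16.68458479] [47.53040541 56.26773649 84.37415541]
```

View pics/fin.png

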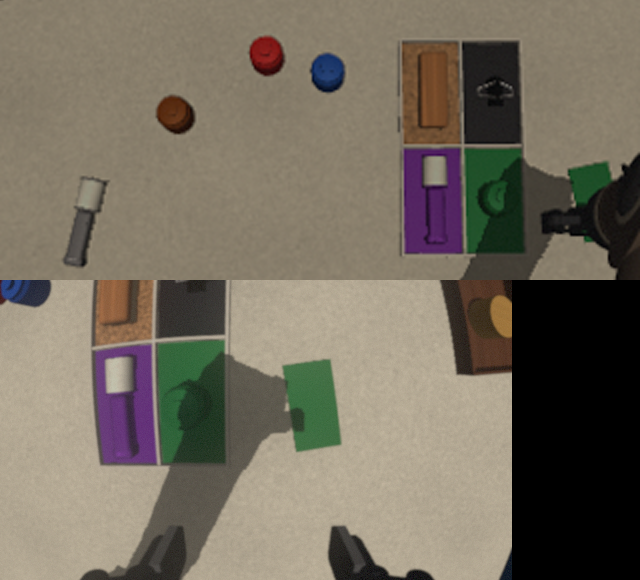

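All four things lie in their compartments: brush (433,88), clip (494,90), roller (435,200) and jar (493,197). The amber jar (175,113) and grey roller (86,220) are where they were, and the arm is clear.

```bash
python3 -c "
from rig import *
o=get_obs();print(o['time'],o['wrist_force']);print(close_job())"
```

```text
35.3833 [ 0.1700788  -0.61377064  0.41974133]
the job is handed in; nothing more can be done
None
```

All four things are packed and the job was handed in at 35.4 s of the 112 s allowed. The lint roller is on the purple mat, the brush is bristles down on cork, and the clip stands on its spine on black. The green jar went in last, upright on the larger green mat.

- **Positions:** in the last wrist and top views each thing lay inside its compartment, within about 6 mm of its mat's centre. The brush and clip figures come from earlier close looks, because the last wrist view cut both off; the top picture still shows them in place.
- **Jar:** when it touched the mat, the vertical force reading was about 4 N, so it was set down gently.
- **Left alone:** the amber jar and the grey roller were not moved, and the arm ended clear of everything.
- **Disagreements:** the two cameras differed by 2 to 4 mm on the tray mats and on the roller in the tray. The detector sometimes labelled other jars as the green jar or a roller, and missed the clip in the top view. I settled which was which by colour in the pictures.

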